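# Check a belt grinder's tension arm and hold it down for a belt change

## Task

The belt is off this bench belt grinder and a mate is waiting to slip a new one over its wheels. Take the sprung tension arm by its side handle and first check that it moves freely: press it about half way down, stopping short of the ratchet click, and ease it slowly back up to its rest, never letting it fly up. Then push it down past the click, all the way to its stop, and finish there still holding it down by the handle (the catch alone does not give enough slack), leaving the other things on the bench where they lie.

Things in the scene. Friction and masses are not known exactly. Their poses are not given: they have to be found in the camera images.
- grinder: Bench belt grinder bolted to the bench, 410 mm long, 280 mm high; grey plate, green motor, bare steel. Origin at bench level under the machine. Its -x end has platen, work rest and the tension arm's handle, its +x end the ratchet; the -y side carries the bare belt wheels, the +y side the motor (to 190 mm in y, 195 mm high). z up.
- handle: Round black rubber handle (revolving sleeve) on the arm's front end, pointing out to the motor side: 24 mm diameter (28 mm end collars), 100 mm long. Origin at its middle; its y axis runs along it: jaws pinch it from above across the grinder's x. 309 mm above the bench at rest, 229 mm at the click, 202 mm at the stop. 60 mm free beside and beneath it; the arm joins its -y end.
- pivot (a point): Point on the arm's pivot axis (parallel to the grinder's y), 245 mm above the bench, at x = 90, y = 55 mm from the grinder's origin. The middle of the handle moves on a circle of radius 270 mm about it: 270 mm x cos(0.24 - angle) from it towards the grinder's -x, and 270 mm x sin(0.24 - angle) above it.
- tension_arm (a joint): Angle in rad of the sprung tension arm (flat steel bar with a 70 mm idler wheel): 0 at its upper rest, tilted up 0.24 towards the handle; grows as the handle is pressed down. At 0.30 the pawl behind the pivot clicks in by itself and then keeps the arm from going back past 0.27. Firm stop at 0.40. The spring pushes the handle up with about 5 N at rest, 14 N at the stop; let go, it flies up.
- angle_grinder: Bystander: hand-held angle grinder lying on the bench with its disc up, 300 mm long and 90 mm high. Origin under its middle.
- flap_disc: Bystander: flap disc 115 mm in diameter and 12 mm thick, flat on the bench. Origin under its centre.
- casting: Bystander: dark steel block 75 x 65 x 60 mm. Origin under its centre.
- file: Bystander: flat file with a wooden handle, 310 mm long, 28 mm high, flat on the bench. Origin under its middle.

How it is judged:
By the outcome, as a careful person would: the job done as asked, in the order asked, and still so for the second after the job is handed in, while the arm keeps its last pose, push and grip.
It also fails if it takes over 40 s, if anything falls off the work surface, if the arm or the gripper's body presses on something with over 40 N, if the wrist force passes 120 N, or if a joint passes its speed limit or range.

## Robot

A 6-joint arm with a two-finger parallel gripper is mounted at the origin on the work surface. World frame = base frame: x ahead of the robot, y to its left, z up, the work surface at z = 0. Lengths are in m, angles in rad, forces in N, time in s.
With the tool pointing down it reaches from about 0.425 to 0.925 m from the base axis. Payload 12.5 kg.
Tool frame: the origin (TCP) lies on the centre line of the jaws, within the pads' length; the fingertips stand 22 mm ahead of it and the grasp point (between the pads) lies 3 mm ahead of it; y points along the fingers, z is the direction in which the jaws open and shut, and the axes are right-handed (so a half turn about y gives the same grasp; the last joint's range is limited). The gripper opens to 85 mm and grips with 20 to 120 N. Pads are 22 mm wide; open, the fingers measure 114 mm over their backs; the gripper's body (76 mm by 85 mm) begins 54 mm behind the grasp point. The pads swing forward as they close: fully open they stand 13 mm farther back than shut.
Start: joints at [1.22, 0.491, 1.559, -0, 1.092, -0.106], TCP at [0.151, 0.606, 0.253] pointing down, gripper open.
Joint ranges: [-3.1, 3.1], [-0.84, 2.19], [0.05, 2.79], [-1.13, 4.28], [0.06, 2.93], [-2.69, 2.69]. Speed limits (rad/s): [2.22, 2.22, 2.79, 3.14, 3.14, 3.14].

## Interface

Orientations are given as a unit quaternion [x, y, z, w].
In Python, from workcell import manip, read_camera, camera_info gives the robot as it stands. Calls block until the motion is done:
- manip.move_pose(position, orientation): joint-space move of the TCP to a pose.
- manip.movel(position, attitude=None, rate=0.15): straight line of the TCP; attitude=None keeps the orientation; rate is the mean speed in m/s.
- manip.goto_joints(angles): joint-space move.
- manip.gripper_to(opening): finger opening in m; the grip force is fixed at half the most; returns when the fingers have stopped.
- manip.sleep(seconds).
- manip.solve_ik(position, orientation): joint angles nearest the present ones, or None.
- manip.get_state(): the state.
- read_camera(name): name is "side" or "top" or "wrist"; returns (picture, depth): 420x560x3 uint8, red, green, blue; 420x560 float32, m along the optical axis (not along the pixel's ray), 0 where there is no reading.
- camera_info(name): a dict with "camera_matrix" (3x3 intrinsics, pixels), "cam_to_world" (4x4, takes a point from camera to world coordinates). Camera axes: x right, y down, z forward; pixel columns grow to the right and rows downward; lengths in m; the calibration is good to about 2 mm. A picture is of the moment at which its call begins: read the wrist's pose just before it. camera_info takes no time and is no camera call; for the wrist camera it gives the pose at the moment of the call.
A pose or a line that the arm cannot do raises manip.Unreachable and nothing moves.
- manip.close_job(): hands the job in, once; it reports no verdict.
The state is a dict: "clock": time; "qpos": joint angles; "dq": joint speeds; "tau": joint torques, N m; "ee_pos": TCP position; "orientation": TCP orientation; "force": force on the tool from outside, world axes, zero at the start; "ft_torque": the same for the moment, N m; "opening": finger opening in m.
Only numpy, scipy, OpenCV 4.12 (cv2) and the standard library are available. Lean on these libraries where they do the work, as an engineer would, in place of code of your own. Each camera call takes 0.05 s, during which the arm holds its last target.

## Working session

There is one attempt and no reset: what is moved stays moved. The work goes in short steps, each a Python script; the robot and the scene stay as the last script left them, time stands still between calls to the robot, and variables do not carry over. Pictures are saved under pics/ and viewed, and the job is handed in when it is done.

```bash
ls; mkdir -p pics; python3 - <<'E'
from workcell import manip, read_camera, camera_info
import cv2,numpy as np
print(manip.get_state())
for n in ("side","top"):
    p,d=read_camera(n); cv2.imwrite(f"pics/{n}1.png",p[:,:,::-1]); np.savez(f"{n}1.npz",p=p,d=d,**{k:np.array(v) for k,v in camera_info(n).items()})
    print(n,camera_info(n))
E
```

```text
pics
{'clock': 0.0, 'qpos': array([ 1.22039285e+00,  4.91567829e-01,  1.55947156e+00,  1.48407762e-05,
        1.09173886e+00, -1.05585255e-01]), 'dq': array([-0.00045107,  0.00044839,  0.00117026, -0.00296833,  0.00068616,
       -0.00053434]), 'tau': array([-1.89502280e-03, -6.18443155e+01, -2.61600602e+01, -1.50033666e-04,
        4.04599879e-03, -8.30918822e-06]), 'ee_pos': array([0.15137773, 0.60616456, 0.25271498]), 'orientation': array([ 0.7022226 , -0.08644198,  0.08624343, -0.70140806]), 'force': array([-1.01657268, -0.12338809,  0.2023667 ]), 'ft_torque': array([-2.52817601e-02,  5.22272219e-05,  2.07689943e-02]), 'opening': 0.08538614215087023}
side {'camera_matrix': array([[473.16674579,   0.        , 279.85064125],
       [  0.        , 473.16674579, 204.66873614],
       [  0.        ,   0.        ,   1.        ]]), 'cam_to_world': array([[ 0.8133228 , -0.45007639,  0.36869671, -0.05455217],
       [-0.58180794, -0.62659844,  0.51853054, -0.82421567],
       [-0.00235357, -0.63624339, -0.77148481,  1.39774225],
       [ 0.        ,  0.        ,  0.        ,  1.        ]])}
top {'camera_matrix': array([[399.01652312,   0.        , 279.32556461],
       [  0.        , 399.01652312, 209.14449872],
       [  0.        ,   0.        ,   1.        ]]), 'cam_to_world': array([[-0.01213014, -0.99629073,  0.08519176,  0.44536354],
       [-0.99990251,  0.01267501,  0.00585787, -0.03780795],
       [-0.00691595, -0.0851124 , -0.99634735,  1.39504658],
       [ 0.        ,  0.        ,  0.        ,  1.        ]])}
```

View pics/side1.png

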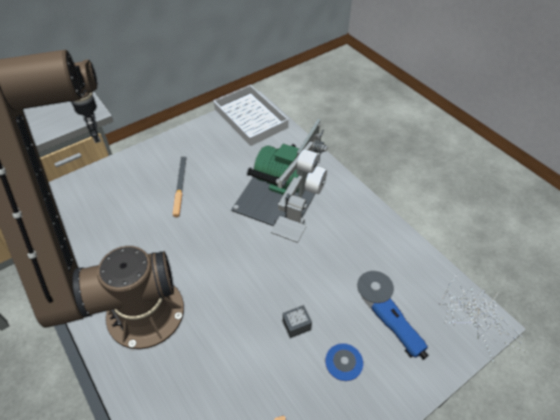

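View pics/top1.png

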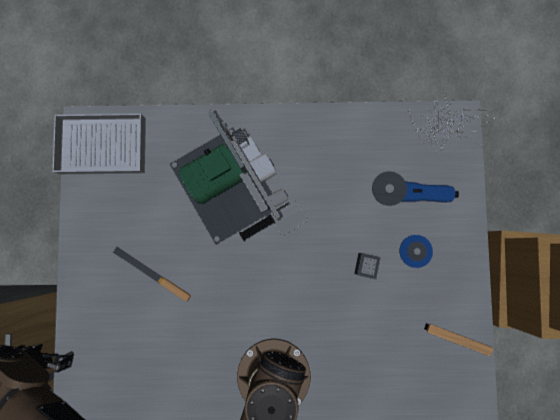

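The top view shows the handle as a black bar at about (257,228), with the arm running up-left to (213,112). In the side view the handle is at about (264,175). Next I'll measure it.

```bash
cat > h.py <<'E'
import numpy as np,cv2
def load(n): return np.load(n+'.npz')
def pts(f,uv,depth=None):
    K=f['camera_matrix'];T=f['cam_to_world'];uv=np.atleast_2d(uv)
    r=np.c_[(uv[:,0]-K[0,2])/K[0,0],(uv[:,1]-K[1,2])/K[1,1],np.ones(len(uv))]
    return r,T
def todepth(f,uv,d):
    r,T=pts(f,uv); return (r*np.asarray(d)[:,None])@T[:3,:3].T+T[:3,3]
def toplane(f,uv,z):
    r,T=pts(f,uv); w=r@T[:3,:3].T; return T[:3,3]+w*((z-T[2,3])/w[:,2])[:,None]
E
python3 - <<'E'
from h import *
for n,(x0,y0,x1,y1) in dict(top1=(150,95,310,265),side1=(220,110,345,260)).items():
    f=load(n); im=f['p'][y0:y1,x0:x1,::-1]
    cv2.imwrite(f'pics/{n}z.png',cv2.resize(im,None,fx=600/(y1-y0)*.99,fy=600/(y1-y0)*.99,interpolation=cv2.INTER_CUBIC))
    P=f['p'].astype(int); m=(P.max(2)<30).astype(np.uint8)
    k,l,s,c=cv2.connectedComponentsWithStats(m)
    for i in range(1,k):
        if s[i,4]>25 and x0<c[i][0]<x1 and y0<c[i][1]<y1:
            v,u=np.where(l==i); d=f['d'][v,u]; w=todepth(f,np.c_[u,v],d)
            print(n,c[i],s[i],w.min(0).round(3),np.median(w,0).round(3),w.max(0).round(3), cv2.minAreaRect(np.c_[u,v].astype(np.float32)))
E
```

```text
top1 [256.67938931 227.2519084 ] [240 215  34  25 262] [ 0.445 -0.038  0.055] [0.489 0.029 0.32 ] [0.537 0.076 1.395] ((256.4743347167969, 227.01502990722656), (8.061762809753418, 35.48960876464844), 59.620872497558594)
```

```bash
ls pics
```

```text
side1.png
side1z.png
top1.png
top1z.png
```

View pics/top1z.png

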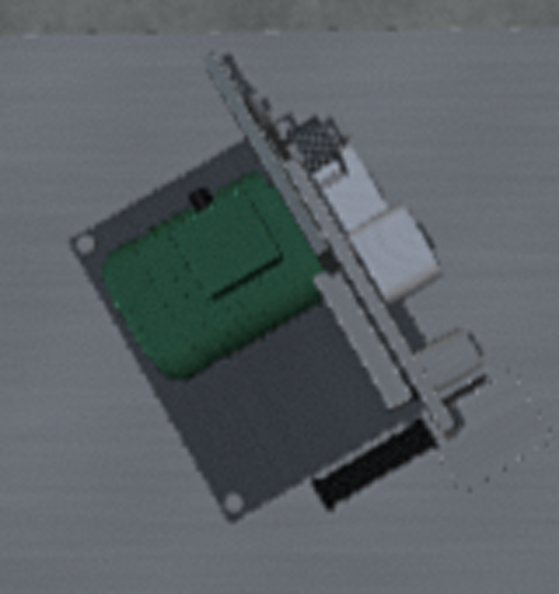

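View pics/side1z.png

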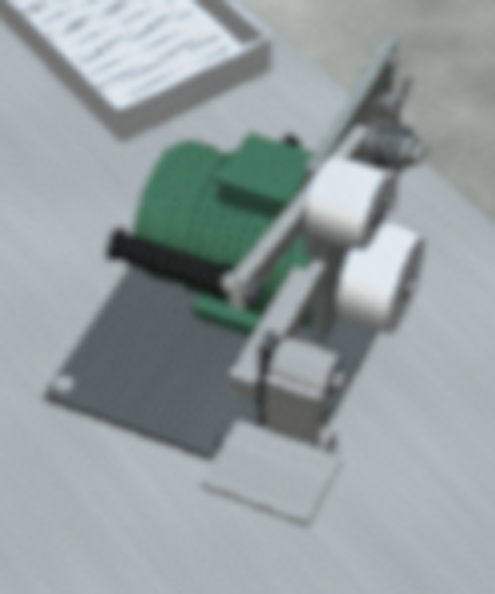

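```bash
python3 - <<'E'
from h import *
f=load('top1'); P=f['p'].astype(int); d=f['d']
v,u=np.mgrid[95:265,150:310]; v=v.ravel();u=u.ravel(); dd=d[v,u]; ok=dd>0
w=todepth(f,np.c_[u,v][ok],dd[ok]); rgb=P[v[ok],u[ok]]
h=(rgb.max(1)<40)&(w[:,2]>.29)&(w[:,2]<.34)
hp=w[h]; print(len(hp),hp[:,2].min(),np.percentile(hp[:,2],[50,95]))
c,(sz),a=cv2.minAreaRect(hp[:,:2].astype(np.float32)); print('handle',c,sz,a, hp.mean(0))
uv=np.c_[u,v][ok][h].astype(np.float32)
r=cv2.minAreaRect(uv);b=cv2.boxPoints(r);print(toplane(f,b,.317).round(4), toplane(f,[r[0]],.317))
# arm/high stuff direction
# plate edges
g=(w[:,2]<.03)&(w[:,2]>.004); print(len(g),g.sum())
r=cv2.minAreaRect(w[g][:,:2].astype(np.float32)); print('low',r, np.median(w[g][:,2]))
gr=(rgb[:,1]>rgb[:,0]+20)&(rgb[:,1]>rgb[:,2]+10); print('motor',cv2.minAreaRect(w[gr][:,:2].astype(np.float32)), np.percentile(w[gr][:,2],98))
E
```

```text
272 0.30595997715968526 [0.32023636 0.32443635]
handle (0.48954886198043823, 0.03010106272995472) (0.02418062649667263, 0.09585875272750854) 30.311655044555664 [0.4891187  0.02994291 0.32016661]
[[ 0.4756  0.0779  0.317 ]
 [ 0.5242 -0.0052  0.317 ]
 [ 0.5033 -0.0174  0.317 ]
 [ 0.4548  0.0656  0.317 ]] [[0.48941694 0.03024512 0.317     ]]
27094 4985
low ((0.6618332862854004, 0.14747117459774017), (0.5688353776931763, 0.5716858506202698), 89.33108520507812) 0.010023274982205344
motor ((0.6726529002189636, 0.18825049698352814), (0.13111449778079987, 0.1767883002758026), 28.747472763061523) 0.1982978519427899
```

```bash
python3 - <<'E'
from h import *
f=load('top1'); P=f['p'].astype(int); d=f['d']
v,u=np.mgrid[95:265,150:310]; v=v.ravel();u=u.ravel(); dd=d[v,u]; ok=dd>0
w=todepth(f,np.c_[u,v][ok],dd[ok]); rgb=P[v[ok],u[ok]]
g=(w[:,2]<.02)&(w[:,2]>-.005)&(rgb.max(1)<78)&(rgb.max(1)>40); uv=np.c_[u,v][ok][g]
m=np.zeros(d.shape,np.uint8); m[uv[:,1],uv[:,0]]=255
m=cv2.morphologyEx(m,cv2.MORPH_OPEN,np.ones((5,5)))
cs=cv2.findContours(m,cv2.RETR_EXTERNAL,cv2.CHAIN_APPROX_NONE)[0]; c=max(cs,key=cv2.contourArea)
hull=cv2.approxPolyDP(cv2.convexHull(c),4,True)[:,0]; 
print(hull.tolist()); W=toplane(f,hull,.01); print(W.round(3))
e=np.roll(W,-1,0)-W; print(np.degrees(np.arctan2(e[:,1],e[:,0])).round(1),np.linalg.norm(e,axis=1).round(3))
# handle axis via PCA
h=(P.max(2)<40)&(d>0); vv,uu=np.where(h); q=todepth(f,np.c_[uu,vv],d[vv,uu]); s=(q[:,2]>.3)&(q[:,2]<.335)&(abs(q[:,0]-.49)<.06)&(abs(q[:,1]-.03)<.06)
vx,vy,x0,y0=cv2.fitLine(q[s][:,:2].astype(np.float32),cv2.DIST_L2,0,.01,.01).ravel(); print('axis',np.degrees(np.arctan2(vy,vx)),x0,y0)
# side camera ray cross-check: handle pixels dark by depth
f=load('side1'); P=f['p'].astype(int); d=f['d']
vv,uu=np.where((P.max(2)<70)&(d>0)); q=todepth(f,np.c_[uu,vv],d[vv,uu]); s=(q[:,2]>.28)&(q[:,2]<.34)&(abs(q[:,0]-.49)<.08)&(abs(q[:,1]-.03)<.08)
print('side',s.sum(),q[s].mean(0),cv2.minAreaRect(q[s][:,:2].astype(np.float32)))
r=cv2.minAreaRect(np.c_[uu,vv][s].astype(np.float32)); print(r[0],toplane(f,[r[0]],.312))
E
```

```text
[[244, 183], [259, 210], [256, 220], [224, 239], [210, 234], [195, 204]]
[[0.657 0.093 0.01 ]
 [0.562 0.041 0.01 ]
 [0.527 0.052 0.01 ]
 [0.462 0.163 0.01 ]
 [0.48  0.212 0.01 ]
 [0.586 0.265 0.01 ]]
[-151.5  162.9  120.1   69.8   26.6  -67.3] [0.109 0.036 0.129 0.052 0.118 0.186]
axis -60.341644 0.4891187 0.029942906
side 223 [0.48642665 0.02626312 0.31732661] ((0.49606573581695557, 0.019685663282871246), (0.028910595923662186, 0.12485741078853607), 27.506139755249023)
(266.4922180175781, 177.02227783203125) [[0.4955803  0.02097367 0.312     ]]
```

```bash
cat >> h.py <<'E'
from scipy.spatial.transform import Rotation as R
YAW=np.radians(29.8)
def quat(sign=1,yaw=None):
    yaw=YAW if yaw is None else yaw
    y=np.array([0,0,-1.]);z=sign*np.array([np.cos(yaw),np.sin(yaw),0]);x=np.cross(y,z)
    return R.from_matrix(np.c_[x,y,z]).as_quat()
GX=np.array([np.cos(YAW),np.sin(YAW),0]);GY=np.array([-np.sin(YAW),np.cos(YAW),0])
E
python3 - <<'E'
from h import *
from workcell import manip
H=np.array([.4893,.0302,.309]); 
for s in (1,-1):
  for dz in (.12,.003,-.105):
    p=H+GY*.008+[0,0,dz]; q=manip.solve_ik(p,quat(s)); print(s,dz,p.round(4),None if q is None else np.round(q,2))
p=H+GY*.008+[0,0,.13]
q={s:manip.solve_ik(p,quat(s)) for s in(1,-1)}
q0=manip.get_state()['qpos']
s=min([s for s in q if q[s] is not None],key=lambda s:abs(np.array(q[s])-q0).max()); print(s)
open('sign','w').write(str(s))
manip.movel([.151,.606,.43],rate=.25)
manip.move_pose(p,quat(s))
st=manip.get_state();print(st['clock'],st['ee_pos'],st['qpos'],st['force'])
from workcell import read_camera,camera_info
ci=camera_info('wrist'); P,d=read_camera('wrist'); cv2.imwrite('pics/wrist1.png',P[:,:,::-1]); np.savez('wrist1.npz',p=P,d=d,**ci)
E
```

```text
1 0.12 [0.4853 0.0371 0.429 ] [-0.06  0.15  1.6  -0.    1.39 -0.58]
1 0.003 [0.4853 0.0371 0.312 ] [-0.06  0.23  1.8  -0.    1.11 -0.58]
1 -0.105 [0.4853 0.0371 0.204 ] [-0.06  0.36  1.95 -0.    0.83 -0.58]
-1 0.12 [0.4853 0.0371 0.429 ] [-0.06  0.15  1.6  -0.    1.39  2.56]
-1 0.003 [0.4853 0.0371 0.312 ] [-0.06  0.23  1.8  -0.    1.11  2.56]
-1 -0.105 [0.4853 0.0371 0.204 ] [-0.06  0.36  1.95 -0.    0.83  2.56]
1
3.3083 [0.48535889 0.03771412 0.43895229] [-5.82945424e-02  1.41558801e-01  1.58284724e+00  1.20690456e-04
  1.41726547e+00 -5.79434588e-01] [ 0.41973577  0.51904193 -1.10499641]
```

View pics/wrist1.png

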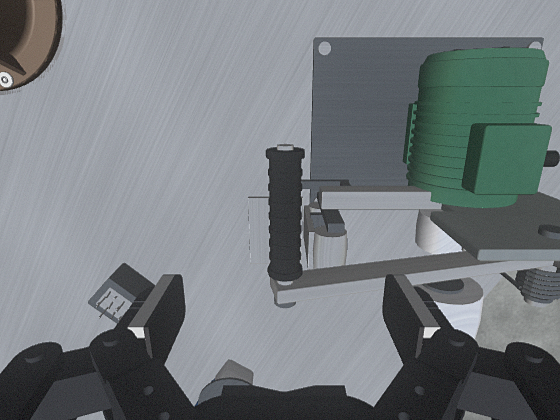

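```bash
python3 - <<'E'
from h import *
f=load('wrist1');P=f['p'].astype(int); d=f['d']
vv,uu=np.where((P.max(2)<45)&(d>0)); q=todepth(f,np.c_[uu,vv],d[vv,uu]); s=(q[:,2]>.295)&(q[:,2]<.335)&(abs(q[:,0]-.49)<.08)&(abs(q[:,1]-.03)<.08)
q=q[s];print(len(q),q.mean(0),np.percentile(q[:,2],[5,50,95]),cv2.minAreaRect(q[:,:2].astype(np.float32)))
r=cv2.minAreaRect(np.c_[uu,vv][s].astype(np.float32)); print(r,toplane(f,[r[0]],.317), f['cam_to_world'][:3,3])
E
```

```text
128 [0.48893527 0.03435616 0.3137564 ] [0.3104086  0.31389613 0.31695568] ((0.4896404445171356, 0.03189166635274887), (0.026401523500680923, 0.09898053854703903), 29.978816986083984)
((285.4729309082031, 211.43150329589844), (126.5501708984375, 37.02898025512695), 89.01223754882812) [[0.48816627 0.03598246 0.317     ]] [0.44575472 0.10654633 0.55991911]
```

The wrist view shows the handle vertical at columns 267–304 and rows 147–279. It is centred between the jaws (about column 284), with the arm joining at its lower end, row 285. I'll refine the centre, then descend.

```bash
python3 - <<'E'
from h import *
f=load('wrist1');P=f['p'].astype(int); d=f['d']
vv,uu=np.mgrid[147:280,264:307];vv=vv.ravel();uu=uu.ravel();k=(d[vv,uu]>0)&(P[vv,uu].max(1)<85);q=todepth(f,np.c_[uu,vv][k],d[vv,uu][k]);s=(q[:,2]>.29)&(q[:,2]<.335);q=q[s]
print(len(q),np.percentile(q[:,2],[5,50,98]),cv2.minAreaRect(q[:,:2].astype(np.float32)))
a=toplane(f,[[285.5,147],[285.5,279]],.317);print(a,a.mean(0),np.linalg.norm(a[1]-a[0]))
E
```

```text
4208 [0.31339333 0.32004771 0.32334495] ((0.4919801652431488, 0.028835110366344452), (0.03134000301361084, 0.10837661474943161), 32.4975700378418)
[[ 0.4644539   0.07706125  0.317     ]
 [ 0.51642087 -0.01287742  0.317     ]] [0.49043739 0.03209191 0.317     ] 0.10387265989322357
```

```bash
cat >> h.py <<'E'
SH=GY*.008
C0=np.array([.4900,.0308,.309])
Q=quat(1)
def hoff(t): # handle displacement vs rest at angle t
    return GX*(-.27)*(np.cos(.24-t)-np.cos(.24))+np.array([0,0,.27*(np.sin(.24-t)-np.sin(.24))])
E
python3 - <<'E'
from h import *
from workcell import manip,read_camera,camera_info
p=C0+SH+[0,0,.003]
manip.movel(p+[0,0,.06],Q,rate=.12); manip.movel(p,Q,rate=.06)
st=manip.get_state();print(st['clock'],st['ee_pos']-p,st['force'])
manip.gripper_to(.0)
manip.sleep(.2)
st=manip.get_state();print(st['clock'],st['ee_pos']-p,st['force'],st['ft_torque'],st['opening'])
for n in('wrist','side'):
    ci=camera_info(n);P,d=read_camera(n); cv2.imwrite(f'pics/{n}2.png',P[:,:,::-1]); np.savez(n+'2.npz',p=P,d=d,**ci)
E
```

```text
5.2167 [ 1.35852554e-04 -1.04796202e-05  3.19757684e-04] [-0.14481673  0.17774022  0.56310472]
6.0167 [0.00027477 0.00011532 0.00019848] [3.15374143 2.33496007 4.03547434] [ 0.46465864 -0.38405518  0.01727214] 0.022055599097348246
```

View pics/wrist2.png

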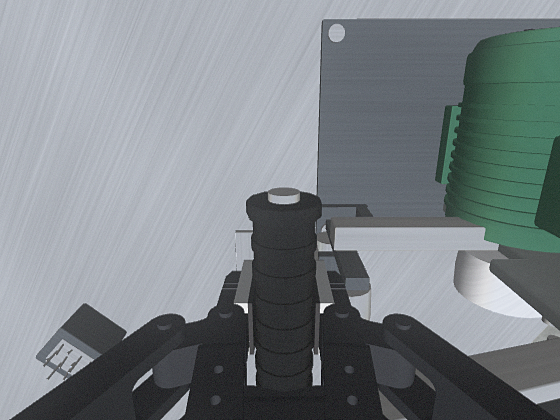

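The handle sits between the pads, with an opening of 22 mm. Next is the half press, then a slow return that ends when the force shows it has reached the rest.

```bash
python3 - <<'E'
from h import *
from workcell import manip,read_camera,camera_info
p=C0+SH+[0,0,.003]
def go(t,rate):
    manip.movel(p+hoff(t),Q,rate=rate); st=manip.get_state(); print(t,round(st['clock'],2),(st['ee_pos']-p-hoff(t)).round(4),st['ee_pos'][2].round(4),st['force'].round(1))
    return st
for t in (.07,.14,.20): go(t,.05)
manip.sleep(.3)
ci=camera_info('side');P,d=read_camera('side'); cv2.imwrite('pics/side3.png',P[:,:,::-1]); np.savez('side3.npz',p=P,d=d,**ci)
for t in (.15,.1,.05,0): go(t,.03)
manip.sleep(.3); st=manip.get_state(); print(st['force'])
for dz in (.001,.002,.003):
    manip.movel(p+[0,0,dz],Q,rate=.01); manip.sleep(.2); st=manip.get_state(); print(dz,round(st['clock'],2),(st['ee_pos']-p).round(4),st['force'].round(1))
    if st['force'][2]<-5: break
P,d=read_camera('side'); np.savez('side4.npz',p=P,d=d,**ci)
P,d=read_camera('wrist'); cv2.imwrite('pics/wrist4.png',P[:,:,::-1])
for a in('2','3','4'):
    f=load('side'+a); cv2.imwrite(f'pics/side{a}z.png',cv2.resize(f['p'][110:260,200:345,::-1],None,fx=3.5,fy=3.5,interpolation=cv2.INTER_CUBIC))
E
```

```text
0.07 6.64 [0.0002 0.0001 0.0001] 0.2936 [2.9 3.6 4.3]
0.14 7.17 [0.0003 0.0001 0.0003] 0.2751 [1.7 3.8 6.9]
0.2 7.64 [0.0003 0.0001 0.0004] 0.259 [1.7 3.8 8.3]
0.15 8.59 [0.0003 0.0001 0.0006] 0.2727 [2.2 3.8 8.2]
0.1 9.19 [0.0003 0.0001 0.0005] 0.286 [2.3 4.8 6.8]
0.05 9.79 [0.0003 0.0001 0.0005] 0.2993 [3.9 2.7 4.9]
0 10.39 [0.0002 0.0001 0.0002] 0.3122 [3.1 4.  3.2]
[3.66274966 4.10051398 3.85141095]
0.001 11.14 [0.0003 0.0001 0.0005] [ 6.7  3.5 -3.6]
0.002 11.59 [0.0003 0.0001 0.0007] [  9.5   3.5 -11.2]
```

```bash
python3 -c "
import cv2,numpy as np
cv2.imwrite('pics/cmp.png',cv2.resize(np.hstack([cv2.imread(f'pics/side{a}z.png') for a in '234']),(800,276)))"
```

```text
(no output)
```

View pics/cmp.png

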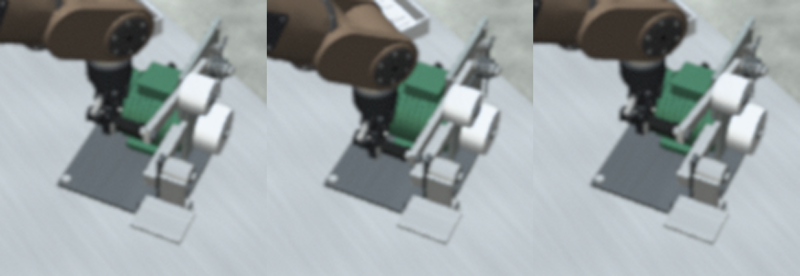

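The force turned downward at the rest stop, so the arm is back at rest. Next I'll push it all the way down.

```bash
python3 - <<'E'
from h import *
from workcell import manip,read_camera,camera_info
p=C0+SH+[0,0,.003]
def go(t,rate):
    manip.movel(p+hoff(t),Q,rate=rate); st=manip.get_state(); print(t,round(st['clock'],2),(st['ee_pos']-p-hoff(t)).round(4),st['ee_pos'][2].round(4),st['force'].round(1))
    return st
for t in (0.,.08,.16,.24,.3,.35): go(t,.06)
for t in (.38,.39,.396,.40,.404,.408,.412,.416):
    go(t,.02); manip.sleep(.15); F=manip.get_state()['force']; print(F.round(1))
    if F[2]>24: break
for n in('wrist','side','top'):
    ci=camera_info(n);P,d=read_camera(n); cv2.imwrite(f'pics/{n}5.png',P[:,:,::-1]); np.savez(n+'5.npz',p=P,d=d,**ci)
print(manip.get_state()['clock'])
E
```

```text
0.0 11.94 [0.0002 0.0001 0.0001] 0.3121 [4.3 4.1 3.3]
0.08 12.45 [0.0003 0.0001 0.0004] 0.2912 [3.8 5.4 6.2]
0.16 12.96 [0.0003 0.0001 0.0005] 0.2699 [1.9 4.6 6.7]
0.24 13.47 [0.0003 0.0001 0.0006] 0.2484 [2.1 4.1 8.7]
0.3 13.88 [0.0003 0.0001 0.0004] 0.2321 [1.9 3.9 7. ]
0.35 14.26 [0.0002 0.0001 0.0006] 0.2188 [ 0.1  4.5 11.5]
0.38 14.82 [0.0002 0.     0.0009] 0.211 [-0.2  3.4 11.4]
[ 1.   4.  11.5]
0.39 15.25 [0.0002 0.     0.0009] 0.2083 [ 0.8  3.  12.3]
[ 0.6  3.2 12.4]
0.396 15.65 [0.0002 0.     0.0009] 0.2067 [ 0.2  3.2 12.4]
[-0.4  3.7 12.3]
0.4 16.05 [0.0002 0.     0.0009] 0.2057 [-0.3  3.7 12.3]
[-0.3  4.4 12.1]
0.404 16.45 [0.0002 0.     0.0011] 0.2048 [-0.2  3.  13.7]
[-0.5  2.9 14.7]
0.408 16.85 [ 0.0001 -0.0001  0.0017] 0.2044 [-4.9  2.2 23.2]
[-4.4  2.7 23.2]
0.412 17.25 [ 0.     -0.0001  0.0024] 0.204 [-7.4  2.4 32.8]
[-7.7  2.  33.4]
17.55
```

View pics/wrist5.png

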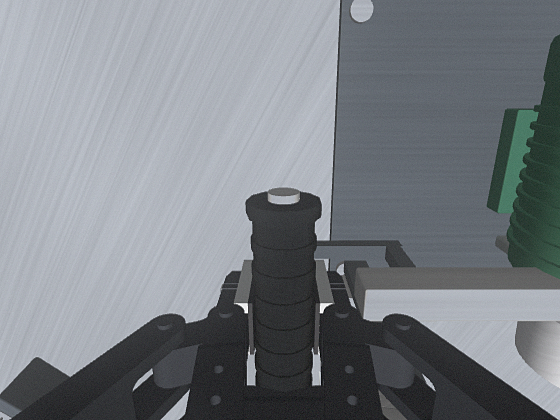

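View pics/side5.png

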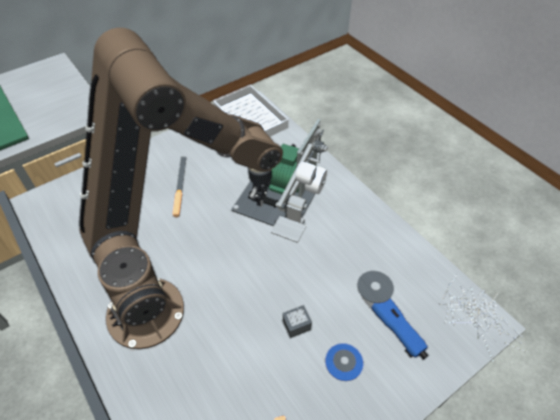

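The handle is still gripped and at its stop: the force climbs steeply and the handle is at about 0.201–0.202 m. The other items haven't moved. I'll ease the push to about 23 N for margin, then hand in.

```bash
python3 - <<'E'
from h import *
from workcell import manip
p=C0+SH+[0,0,.003]
manip.movel(p+hoff(.409),Q,rate=.02); manip.sleep(.4); st=manip.get_state(); print(st['clock'],st['ee_pos'],st['force'],st['opening'])
a,b=load('top1'),load('top5')
df=np.abs(a['p'].astype(int)-b['p']).max(2)
for n,(x,y,w,h) in dict(ag=(365,165,100,45),disc=(395,230,42,42),cast=(350,248,35,35),file=(110,242,85,62)).items(): print(n,(df[y:y+h,x:x+w]>40).sum())
if 18<st['force'][2]<38: manip.close_job(); print('handed in')
E
```

```text
18.2 [0.48270163 0.03576674 0.20429639] [-5.1612165   2.46606436 25.89025841] 0.022332142603378333
ag 0
disc 0
cast 0
file 0
the job is handed in; nothing more can be done
handed in
```

I did the free-movement check, then pushed the tension arm past the click to its stop. I handed the job in at 18.2 s with the gripper still holding the handle down.

- **Free-movement check:** I gripped the handle and pressed it to about 0.20 rad, half way and short of the click at 0.30. I eased it back at 0.03 m/s until the force reversed to −11 N against the upper rest, so it was fully back.
- **Final push:** The force rose from about 12 N to 33 N within about 2 mm at the stop, and I eased it to 26 N. By the gripper position, the handle is at about 0.201 m, against 0.202 m given for the stop.
- **Grip:** The fingers stayed closed on the handle at 22 mm. That is slightly under its 24 mm diameter, which I put down to the rubber giving.
- **Other things on the bench:** Comparing top views from before and after showed no change around the angle grinder, flap disc, casting or file.
- **Not confirmed:** The click was never sensed directly. I take it as passed from the arm's travel and from reaching the stop.
- **Small disagreements:** The cameras differed by up to about 2 mm on the handle's centre across the jaws. The side view was about 1 cm off along the handle, which I put down to it including the end where the arm joins.

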